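Release one disc-cutter clamp and wait over the other with the key

TASK

The sheet in the disc cutter has to come out: lift the T-handled key from its wooden stand, push it into the square socket of the clamp screw with the four-lobed head and turn that screw anticlockwise, seen from above, until it stops (a bit less than a quarter turn). Then raise the key, carry it over the tops of the standing punches without touching them, and finish holding it upright about 8 mm above the socket of the round-headed screw, centred and with its square in line with that socket so that it would drop straight in, but not touching. Leave the round-headed screw unturned and everything else on the bench where it is; the program ends with the key still held there in the gripper.

Things in the scene. Friction and masses are not known exactly. Their poses are not given: they have to be found in the camera images.
- key: T-handled steel key, 113 mm tall, 0.2 kg, upright in the stand (lift it 45 mm). Origin: centre of the tip's end; z up the shank. Lowest 26 mm: a 12 mm square, sides along x and y; above, a round 12 mm shank; on top a level crossbar along x, 80 mm long, 16 mm wide (y), 97 to 113 mm above the tip. Grip the bar at its middle from above, fingers closing along y
- stand: wooden block 75 x 75 x 55 mm, fixed to the bench; origin under its centre. The key stands in a square hole 40 mm deep in the middle of its top, its tip 15 mm above the bench, square to the block (give or take the play in the hole)
- cutter: disc cutter, fixed: steel, 90 mm (x) by 250 mm (y), a drilled guide plate between two clamp blocks, tops 50 mm above the bench; origin under its centre. Three punches stand on its y axis at y = -45, 0 and +45 mm, the two clamp screws at y = -95 and +95 mm, either one at either end. A thin copper sheet sticks out at -x
- lobed_socket (a point): centre of the socket mouth (top face, 72 mm above the bench) of the screw with the four-lobed brass head, 58 mm over the lobes, which lie on its x and y axes. Turns with the screw; z up; x, y along the socket's sides. Socket: 13.6 mm square, 18 mm deep, mouth countersunk 4 mm at 45 degrees to 21.6 mm; put the key in at least 10 mm; it then has about 7 degrees of play
- round_socket (a point): the same point of the other clamp screw, with a plain round brass head 50 mm in diameter, top 72 mm above the bench; same socket; x and y lie along the sides of the socket
- lobed_screw (a joint): angle of the four-lobed screw, rad, growing anticlockwise seen from above; starts between 0 and 0.25, hard stop at 1.45; it turns about the vertical against some 0.1 N m of friction and stays where it is left
- round_screw (a joint): angle of the round-headed screw, rad, same sense, starts at 0; it is to stay there
- punch_s: steel punch, 14 mm thick, 70 mm long, loose and upright in the guide plate, top 100 mm above the bench; origin at the centre of its foot, 30 mm above the bench
- punch_m: steel punch, 20 mm thick, 80 mm long, top 110 mm above the bench; origin likewise
- punch_l: steel punch, 26 mm thick, 88 mm long, top 118 mm above the bench; origin likewise
- jar: bystander: amber jar 48 mm wide, 60 mm high; origin under its centre
- hammer: bystander: small hammer 220 mm long, lying along its x; origin under its middle
- pliers: bystander: pliers about 130 mm long, lying along their x
- mandrel: bystander: tapered ring mandrel 260 mm long, 24 mm thick, lying along its x
- brush: bystander: brush 170 mm long, lying along its x
- file_pot: bystander: copper pot 72 mm wide with files standing in it, about 175 mm high
There are look-alikes about, which are no part of the job. Leave any black or green look-alike of the punch_m alone.

How it is judged:
On the way, in this order (a step that is already met when the one before it is completed fails the run):
1. the key's tip is at least 9 mm down in the socket of the four-lobed screw, before that screw has been turned (horizontal distance between key and lobed_socket below 0.003 m and z of key in the frame of lobed_socket below -0.009 m and value of joint lobed_screw below 0.6 rad), for 0.1 s.
2. with the key in it, the four-lobed screw has been turned anticlockwise to its stop (past 1.15 rad; the stop is at 1.45) (horizontal distance between key and lobed_socket below 0.003 m and z of key in the frame of lobed_socket below -0.009 m and value of joint lobed_screw above 1.15 rad), for 0.1 s.
3. the key crosses the row of punches (within 50 mm of the cutter's middle plane) with its tip higher than their tops (over 120 mm above the bench) (y of key in the frame of cutter between -0.05 and 0.05 m and x of key in the frame of cutter between -0.12 and 0.12 m and height (world z) of key above 0.12 m), for 0.04 s.
At the end, for the whole second after the job is handed in: Key held still by the fingers alone, upright (0.1 rad), tip 3 to 16 mm above the round screw's socket mouth, within 5 mm of its centre and 0.2 rad of its square (any of four ways); lobed screw past 1.15 rad, round one under 0.1 rad; punches upright (horizontal distance between key and round_socket below 0.005 m and z of key in the frame of round_socket between 0.003 and 0.016 m and angle between key's own z axis and vertical below 0.1 rad and (angle between the x axis of key and the x axis of round_socket, either way round below 0.2 rad or angle between the x axis of key and the y axis of round_socket, either way round below 0.2 rad) and contact force between key and the fingers above 0.8 N and contact force between key and cutter below 0.2 N and linear speed of key below 0.02 m/s and value of joint lobed_screw above 1.15 rad and value of joint round_screw below 0.1 rad and angle between each of punch_s, punch_m, punch_l's own z axis and vertical below 0.15 rad); the arm keeps its last pose, push and grip.
It fails at once if the key strikes or presses a punch (over 1 N) (contact force between key and punch_s above 1 N or contact force between key and punch_m above 1 N or contact force between key and punch_l above 1 N).
It fails at once if a punch is pushed over or pulled out (moved over 10 mm) (distance of any of punch_s, punch_m, punch_l from where it was at the start of the episode above 0.01 m).
It fails at once if the round-headed screw is turned (over 0.2 rad) (value of joint round_screw above 0.2 rad).
It fails at once if a bystander is moved over 20 mm (distance of any of jar, hammer, pliers, mandrel, brush, file_pot from where it was at the start of the episode above 0.02 m).
It also fails if it takes over 59 s, if anything falls off the work surface, if the arm or the gripper's body presses on something with over 40 N, if the wrist force passes 120 N, or if a joint passes its speed limit or range.

ROBOT

A 6-joint arm with a two-finger parallel gripper is mounted at the origin on the work surface. World frame = base frame: x ahead of the robot, y to its left, z up, the work surface at z = 0. Lengths are in m, angles in rad, forces in N, time in s.
With the tool pointing down it reaches from about 0.3 to 0.875 m from the base axis. Payload 6.4 kg.
Tool frame: the origin (TCP) lies midway between the tips of the shut fingers; the grasp point (between the pads) lies 19 mm behind it; z points along the fingers, y is the direction in which the jaws open and shut (so a half turn about z gives the same grasp; the last joint's range is limited). The gripper opens to 85 mm and grips with 20 to 120 N. Pads are 22 mm wide; open, the fingers measure 114 mm over their backs; the gripper's body (76 mm by 85 mm) begins 54 mm behind the grasp point. The pads swing forward as they close: fully open they stand 13 mm farther back than shut.
Start: joints at [-1.439, 0.181, 1.607, -0, 1.354, -0.206], TCP at [0.191, -0.543, 0.231] pointing down, gripper open.
Joint ranges: [-2.99, 2.99], [-0.89, 2.07], [0.3, 2.58], [-1.14, 4.28], [0, 2.63], [-3.12, 3.12]. Speed limits (rad/s): [2.57, 2.57, 3.01, 3.14, 3.14, 3.14].

INTERFACE

Orientations are given as a unit quaternion [w, x, y, z].
In Python, from bench import ctrl gives the robot as it stands. The module is installed in compiled form; this text tells all that it offers.
- The arm moves only by the tool arm_command, never from a script. Its argument "plan" is one flat list of numbers, 4 for each row, row after row: the shift along the tool's x, y, z in mm, then the turn about the tool's z in rad. A call has 1 to 20 rows; each row shifts and turns the commanded pose from where the row before left it, along the tool's axes as they then stand; what a row does not reach is not made up. A row lasts 1/10 s, in which the tool goes at most 50 mm and 8.59 degrees, less where a joint would pass 70% of its speed; a pose out of reach is approached as far as the arm can. A call is refused whole if a number of a shift passes 50 or a number of a turn 0.15, either way. A call with a gripper value outside its range is refused whole. "grip" is the opening, from 0 (shut) to 1 (fully open), set as the call begins (left out, the last holds). The fingers move at their own pace and stop on an object; the grip force is fixed at half the most. Time passes only in rows, so rows that do not move let the fingers close. It gives the time, the measured TCP pose, the force and the opening at its end, in the units of the state.
- ctrl.get_obs(): the state, without advancing time (a new reading comes with each control period).
- ctrl.camera(name): name is "side" or "top" or "wrist"; returns a dict with "color" (420x560x3 uint8, red, green, blue), "camera_matrix" (3x3 intrinsics, pixels), "k1" (the pictures are not rectified: a ray, as slopes to the right and down, at radius r is drawn at 1 + k1 r^2 times it, then the intrinsics apply), "eye" and "attitude" of the camera in the world; the wrist camera has in their place "T_tool_cam" (4x4, takes a point from camera to tool coordinates, whose origin is the TCP and whose axes are the flange's). Camera axes: x right, y up, looking along -z (the intrinsics and any distortion apply to the point x, -y, -z); pixel columns grow to the right and rows downward; lengths in m; the calibration is good to about 2 mm. A picture is of the moment at which its call begins: read the wrist's pose just before it. There is no depth.
- ctrl.hand_in(): hands the job in, once; it reports no verdict.
The state is a dict: "time_s": time; "q": joint angles; "dq": joint speeds; "joint_efforts": joint torques, N m; "eef_pos": TCP position; "eef_rot": TCP orientation; "wrist_force": force on the tool from outside, world axes, zero at the start; "torque": the same for the moment, N m; "opening": opening from 0.0 (shut) to 1.0 (fully open).
Only numpy, scipy, OpenCV 4.12 (cv2) and the standard library are available. Lean on these libraries where they do the work, as an engineer would, in place of code of your own. Each camera call takes 0.05 s, during which the arm holds its last target. There are 200 camera calls.

## Working session

There is one attempt and no reset: what is moved stays moved. The work goes in short steps, Python scripts to look and compute and a tool call to move; the robot and the scene stay as the last step left them, time stands still between calls to the robot, and variables do not carry over. Pictures are saved under pics/ and viewed, about 8 in all and at most 12, crops included, and the job is handed in when it is done.

Besides the shell and the picture viewer there is one more tool, called as name(argument=value, ...) on one line, values as JSON. arm_command: Moves the arm, as the interface text tells. Its arguments: {"type":"object","properties":{"plan":{"type":"array","items":{"type":"number"}},"grip":{"type":"number"}},"required":["plan"]}

```bash
mkdir -p pics
cat > h.py <<'E'
import numpy as np, cv2
from bench import ctrl
from scipy.spatial.transform import Rotation as R
def rot(q): q=np.array(q,float); return R.from_quat(q[[1,2,3,0]]).as_matrix() if q.shape==(4,) else q
def grab(name,fn=None):
    o=ctrl.get_obs(); c=ctrl.camera(name)
    if name=="wrist":
        T=np.eye(4);T[:3,:3]=rot(o["eef_rot"]);T[:3,3]=o["eef_pos"];T=T@np.array(c["T_tool_cam"]);A=T[:3,:3];e=T[:3,3]
    else: A=rot(c["attitude"]);e=np.array(c["eye"])
    if fn: cv2.imwrite(fn,c["color"][:,:,::-1])
    d=dict(K=np.array(c["camera_matrix"]),k=float(c["k1"]),A=A,e=e,im=c["color"])
    return d
def save(d,f): np.savez(f,**d)
def load(f): return {k:v for k,v in np.load(f).items()}
def ray(d,u,v):
    K=d["K"];x=(u-K[0,2])/K[0,0];y=(v-K[1,2])/K[1,1]
    rd=np.hypot(x,y);r=rd
    for _ in range(30): r=rd/(1+d["k"]*r*r)
    s=r/rd if rd>0 else 1
    return d["A"]@np.array([x*s,-y*s,-1])
def onz(d,u,v,z):
    g=ray(d,u,v);return d["e"]+g*(z-d["e"][2])/g[2]
def proj(d,p):
    c=d["A"].T@(np.array(p)-d["e"]);x,y=c[0]/-c[2],-c[1]/-c[2];f=1+d["k"]*(x*x+y*y)
    return d["K"][0,0]*x*f+d["K"][0,2],d["K"][1,1]*y*f+d["K"][1,2]
def crop(d,f,u0,v0,w,h,s):
    cv2.imwrite(f,cv2.resize(d["im"][v0:v0+h,u0:u0+w,::-1],None,fx=s,fy=s,interpolation=cv2.INTER_CUBIC))
E
python3 - <<'E'
from h import *
t=ctrl.camera("top");print({k:(v if k!="color" else 0) for k,v in t.items()})
d=grab("top","pics/top.png");save(d,"top.npz")
d2=grab("side","pics/side.png");save(d2,"side.npz");print(d2["e"],d2["A"])
print(ctrl.get_obs())
E
```

```text
{'color': 0, 'camera_matrix': array([[408.96311756,   0.        , 279.4508487 ],
       [  0.        , 408.96311756, 208.32044518],
       [  0.        ,   0.        ,   1.        ]]), 'k1': -0.06161104285773144, 'eye': array([0.28894203, 0.04527152, 1.25603077]), 'attitude': array([ 0.71401888,  0.07269607, -0.07483252, -0.69230948])}
[ 0.43388772 -0.61490832  0.76948187] [[ 0.98535125  0.11409772 -0.1267463 ]
 [-0.1700369   0.71419912 -0.67897501]
 [ 0.0130526   0.69058043  0.72313782]]
{'time_s': 0.15, 'q': array([-1.43930183e+00,  1.81426913e-01,  1.60776344e+00, -1.31425474e-05,
        1.35379905e+00, -2.06299514e-01]), 'dq': array([-0.00052163, -0.00235167, -0.00329337, -0.00027757, -0.00170018,
        0.00108761]), 'joint_efforts': array([ 1.41169607e-03, -4.45261073e+01, -3.51694286e+01, -2.68622234e-04,
        5.77706262e-03, -8.34997735e-06]), 'eef_pos': array([ 0.19051524, -0.54207486,  0.23056651]), 'eef_rot': array([-6.98127040e-04,  9.85770295e-01,  1.68096512e-01,  1.97032167e-05]), 'wrist_force': array([-1.06389146, -0.07544126, -0.23746021]), 'torque': array([-0.03418561,  0.00548575,  0.01080785]), 'opening': 1.0009854040832187}
```

View pics/top.png

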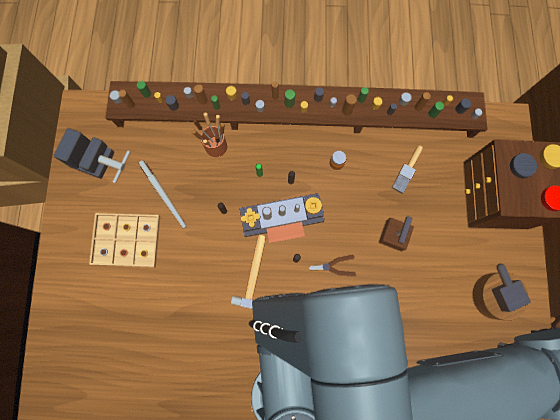

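View pics/side.png

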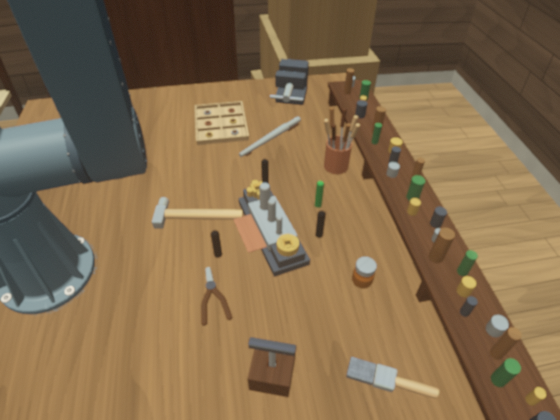

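The top view shows the stand and key near (397,233), the lobed head near (250,216), the round head near (314,205), and the punches between the two heads. Next I'll take enlarged crops.

Run:
```python
from h import *
d=load("top.npz");s=load("side.npz")
f=lambda d,u,v,w,h,k:cv2.resize(d["im"][v:v+h,u:u+w,::-1],None,fx=k,fy=k,interpolation=cv2.INTER_CUBIC)
a=f(d,235,185,95,60,5); b=f(d,370,205,60,60,5)
a2=f(s,230,175,95,100,3);b2=f(s,240,330,70,70,4)
C=np.zeros((600,780,3),np.uint8)
C[:300,:475]=a;C[:300,480:780]=b;C[300:600,:285]=a2;C[300:580,300:580]=b2
cv2.imwrite("pics/c1.png",C)
for n,u,v,z in [("lob",250,216,.072),("rnd",314,205,.072),("bar",405,232,.128)]: print(n,onz(d,u,v,z))
```

```text
lob [0.51425423 0.1315788  0.072     ]
rnd [ 0.55342148 -0.05666504  0.072     ]
bar [ 0.47142249 -0.30889467  0.128     ]
```

View pics/c1.png

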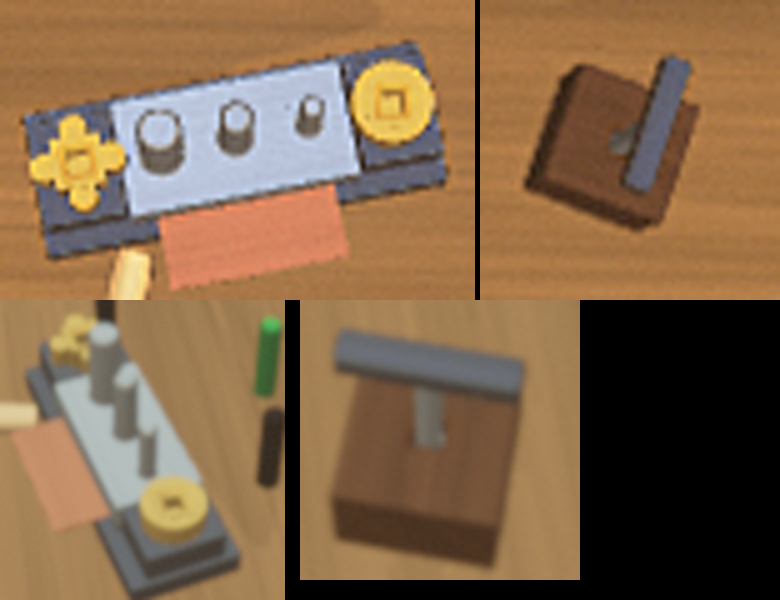

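Run:
```python
from h import *
d=load("top.npz");s=load("side.npz")
T=lambda x,y:(235+(x+.5)/5-.5,185+(y+.5)/5-.5)
B=lambda x,y:(370+(x-480+.5)/5-.5,205+(y+.5)/5-.5)
S=lambda x,y:(230+(x+.5)/3-.5,175+(y-300+.5)/3-.5)
S2=lambda x,y:(240+(x-300+.5)/4-.5,330+(y-300+.5)/4-.5)
l=onz(d,*T(78,162),.072);r=onz(d,*T(392,102),.072)
print("lob",l,onz(s,*S(76,340),.072),"rnd",r,onz(s,*S(173,504),.072),np.hypot(*(l-r)[:2]))
print("cutter y yaw",np.arctan2(*(l-r)[1::-1]),np.arctan2(*(r-l)[1::-1]))
# bar top ends
for (m,P,a,b) in ((d,B,(680,58),(638,188)),(s,S2,(342,340),(522,366))):
    p=onz(m,*P(*a),.128);q=onz(m,*P(*b),.128);print("bar",p,q,(p+q)/2,np.hypot(*(p-q)[:2]),np.arctan2(*(p-q)[1::-1]))
# lobes of lobed head
for c in [(77,115),(79,210),(30,167),(125,157)]:
    p=onz(d,*T(*c),.072)-l;print("lobe",np.hypot(*p[:2]),np.arctan2(p[1],p[0]))
# punches tops
for c,z in [((160,128),.118),((237,115),.110),((312,103),.1)]: print("punch",onz(d,*T(*c),z))
c=ctrl.camera("wrist");print(c["T_tool_cam"],c["camera_matrix"])
```

```text
lob [0.51127586 0.13085487 0.072     ] [0.50449974 0.12381974 0.072     ] rnd [ 0.55332737 -0.05369476  0.072     ] [ 0.55210307 -0.05940976  0.072     ] 0.18927994109374247
cutter y yaw 1.7948314602620437 -1.3467611933277495
bar [ 0.51706286 -0.32356481  0.128     ] [ 0.44229279 -0.29724442  0.128     ] [ 0.47967782 -0.31040461  0.128     ] 0.07926743748395196 -0.33847120346133264
bar [ 0.44396139 -0.29910643  0.128     ] [ 0.51580525 -0.32269126  0.128     ] [ 0.47988332 -0.31089885  0.128     ] 0.07561603588194206 2.824397984362051
lobe 0.028335755201089618 0.06586889519117188
lobe 0.028660823237286838 -3.0763614721434047
lobe 0.028397647108882176 1.7081512658650393
lobe 0.027831112179019762 -1.4312456974133143
punch [0.52375334 0.08183527 0.118     ]
punch [0.53439882 0.03826554 0.11      ]
punch [ 0.54501423 -0.00500367  0.1       ]
[[-5.85723483e-04  9.65299114e-01  2.61146083e-01  6.58211147e-02]
 [ 9.99999715e-01  4.40856950e-04  6.13313782e-04  7.26488593e-04]
 [ 4.76903185e-04  2.61146368e-01 -9.65299097e-01 -1.43026487e-01]
 [ 0.00000000e+00  0.00000000e+00  0.00000000e+00  1.00000000e+00]] [[322.86166905   0.         277.20019488]
 [  0.         322.86166905 211.00255233]
 [  0.           0.           1.        ]]
```

arm_command(plan=[0,0,0,0.134,0,0,0,0.134,0,0,0,0.134,0,0,0,0.134,0,0,0,0.134,14.2,-22.3,2,0,14.2,-22.3,2,0,14.2,-22.3,2,0,14.2,-22.3,2,0,14.2,-22.3,2,0,14.2,-22.3,2,0,14.2,-22.3,2,0,14.2,-22.3,2,0,14.2,-22.3,2,0,14.2,-22.3,2,0,14.2,-22.3,2,0,14.2,-22.3,2,0,14.2,-22.3,2,0,14.2,-22.3,2,0,0,0,0,0], grip=1)

```text
time_s: 2.2
eef_pos: [0.482, -0.31, 0.2027]
eef_rot: [-0.001, 0.986, -0.164, -0.0]
wrist_force: [-0.4, 0.1, 0.2]
opening: 1.003
```

```bash
cat >> h.py <<'E'
def st():
    o=ctrl.get_obs();M=rot(o["eef_rot"]);yaw=np.arctan2(M[1,0],M[0,0])
    print("t",round(o["time_s"],2),"p",np.round(o["eef_pos"],4),"yaw",round(yaw,4),"z",np.round(M[:,2],3),"F",np.round(o["wrist_force"],1),"M",np.round(o["torque"],2),"op",round(o["opening"],3),"q6",round(o["q"][5],2))
    return np.array(o["eef_pos"]),M,yaw
def go(x,y,z):
    p,M,_=st();print("tool delta mm",np.round(M.T@(np.array([x,y,z])-p)*1e3,1))
E
python3 - <<'E'
from h import *
d=grab("wrist","pics/w1.png");save(d,"w1.npz")
go(.4798,-.3106,.1)
E
```

```text
t 2.25 p [ 0.4809 -0.3111  0.2028] yaw -0.3296 z [-0.001  0.001 -1.   ] F [ 0.   0.1 -0.3] M [-0.01 -0.03 -0.  ] op 1.001 q6 1.12
tool delta mm [-1.100e+00 -1.000e-01  1.028e+02]
```

View pics/w1.png

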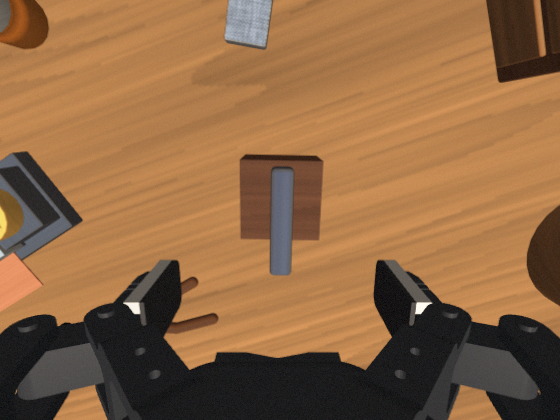

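The wrist view shows the bar running from (283,168) to (280.5,275), and the stand top face spans about 241–322 by 160–240.

Run:
```python
from h import *
d=load("w1.npz")
a=onz(d,283,168,.128);b=onz(d,280.5,275,.128);m=(a+b)/2
print(a,b,m,np.hypot(*(a-b)[:2]),np.arctan2(*(a-b)[1::-1]))
c=[onz(d,u,v,.055)[:2] for u,v in [(241,160),(322,160),(320,240),(240,239)]]
print(np.mean(c,0),[np.hypot(*(c[i]-c[i-1])) for i in range(4)],[np.arctan2(*(c[i]-c[i-1])[::-1]) for i in range(4)])
go(m[0],m[1],.1)
```

```text
[ 0.51587331 -0.32619746  0.128     ] [ 0.4415988  -0.29923103  0.128     ] [ 0.47873605 -0.31271425  0.128     ] 0.07901830535509487 -0.3482657363544543
[ 0.47796707 -0.31241307] [np.float64(0.07507100238845782), np.float64(0.07245133059318355), np.float64(0.07598653415141479), np.float64(0.07647199294445768)] [np.float64(-0.3717270918666349), np.float64(-1.900243105240841), np.float64(2.823218179096818), np.float64(1.228560682594257)]
t 2.25 p [ 0.4809 -0.3111  0.2028] yaw -0.3296 z [-0.001  0.001 -1.   ] F [ 0.   0.1 -0.3] M [-0.01 -0.03 -0.  ] op 1.001 q6 1.12
tool delta mm [ -1.4   2.3 102.8]
```

arm_command(plan=[-1.5,1.5,15,0.015,0,0,15,0,0,0,15,0,0,0,15,0,0,0,15,0,0,0,15,0,0,0,8,0,0,0,4,0,0,0,0,0], grip=0.8)

```text
time_s: 3.15
eef_pos: [0.4783, -0.313, 0.1008]
eef_rot: [-0.0, 0.985, -0.173, -0.0]
wrist_force: [0.3, -0.5, 0.0]
opening: 0.801
```

arm_command(plan=[0,0,0,0,0,0,0,0,0,0,0,0,0,0,0,0,0,0,0,0,0,0,0,0,0,0,0,0,0,0,0,0], grip=0)

```text
time_s: 3.95
eef_pos: [0.4789, -0.3133, 0.102]
eef_rot: [0.0, 0.985, -0.173, 0.0]
wrist_force: [-0.2, 2.3, 5.9]
opening: 0.176
```

Run:
```python
from h import *
st()
```

```text
t 3.95 p [ 0.4789 -0.3133  0.102 ] yaw -0.3471 z [ 0.001 -0.    -1.   ] F [-0.2  2.3  5.9] M [ 0.41 -0.05 -0.03] op 0.176 q6 1.13
```

arm_command(plan=[0,0,-5,0,0,0,-10,0,0,0,-15,0,0,0,-15,0,0,0,-15,0,0,0,-15,0,0,0,-15,0,0,0,-15,0,0,0,-13,0,0,0,-5,0,0,0,0,0])

```text
time_s: 5.05
eef_pos: [0.4788, -0.3135, 0.2253]
eef_rot: [0.0, 0.985, -0.173, 0.001]
wrist_force: [0.4, 0.9, -2.4]
opening: 0.177
```

arm_command(plan=[-6,-12,0,0,-12,-24.5,0,0,-12,-24.5,0,0,-12,-24.5,0,0,-12,-24.5,0,0,-12,-24.5,0,0,-12,-24.5,0,0,-12,-24.5,0,0,-12,-24.5,0,0,-12,-24.5,0,0,-12,-24.5,0,0,-12,-24.5,0,0,-12,-24.5,0,0,-12,-24.5,0,0,-12,-24.5,0,0,-12,-24.5,0,0,-5,-12,0,0])

```text
time_s: 6.75
eef_pos: [0.4301, 0.1224, 0.2232]
eef_rot: [-0.0, 0.985, -0.172, -0.001]
wrist_force: [0.1, -0.3, -2.3]
opening: 0.176
```

arm_command(plan=[0,0,0,-0.112,0,0,0,-0.112,0,0,0,-0.112,0,0,0,-0.112,0,0,0,0,0,0,0,0])

```text
time_s: 7.35
eef_pos: [0.4311, 0.1203, 0.2236]
eef_rot: [-0.0, 0.999, 0.049, -0.001]
wrist_force: [-0.4, -0.2, -2.3]
opening: 0.173
```

Run:
```python
from h import *
st();d=grab("wrist","pics/w2.png");save(d,"w2.npz")
```

```text
t 7.35 p [0.4311 0.1203 0.2236] yaw 0.0982 z [-0.001  0.    -1.   ] F [-0.4 -0.2 -2.3] M [-0.07  0.01  0.  ] op 0.173 q6 1.48
```

View pics/w2.png

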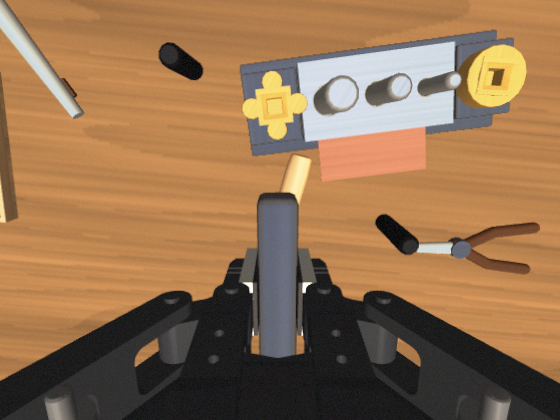

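The lobed head is at about (275,104), the round head near (496,76), and the bar lies along column 278, from row 195 to 356. Next I'll enlarge both heads.

Run:
```python
from h import *
d=load("w2.npz")
f=lambda u,v,w,h,k:cv2.resize(d["im"][v:v+h,u:u+w,::-1],None,fx=k,fy=k,interpolation=cv2.INTER_CUBIC)
cv2.imwrite("pics/c2.png",np.hstack([f(240,65,70,75,5.5714),f(460,40,70,75,5.5714)]))
z=d["e"][2]-.143+.0 
for v in (195,356): print(onz(d,278,v,.2236+.026))
```

```text
[0.47155896 0.12332134 0.2496    ]
[0.40160117 0.11642732 0.2496    ]
```

View pics/c2.png

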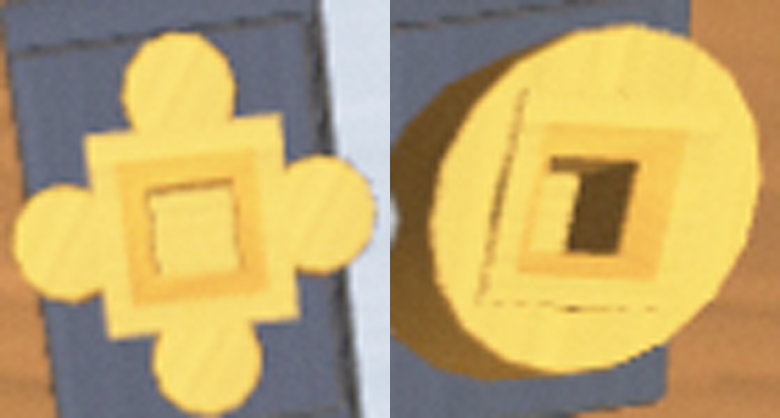

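Run:
```python
from h import *
d=load("w2.npz");k=5.5714
P1=lambda x,y:onz(d,240+(x+.5)/k-.5,65+(y+.5)/k-.5,.072)[:2]
P2=lambda x,y:onz(d,460+(x-390+.5)/k-.5,40+(y+.5)/k-.5,.072)[:2]
def sq(c,n):
    c=np.array(c);e=[c[i]-c[i-1] for i in range(4)]
    print(n,c.mean(0),[round(float(np.hypot(*x)),4) for x in e],[round(float((np.arctan2(x[1],x[0])+np.pi/4)%(np.pi/2)-np.pi/4),3) for x in e])
sq([P1(*p) for p in [(118,162),(252,147),(270,288),(133,307)]],"lob mouth")
sq([P1(*p) for p in [(85,137),(280,115),(300,318),(108,338)]],"lob block")
l=[P1(*p) for p in [(179,89),(320,214),(207,357),(70,243)]]
sq(l,"lob lobes ctr"); print(np.arctan2(*(l[0]-l[2])[::-1]),np.arctan2(*(l[3]-l[1])[::-1])-np.pi/2)
sq([P2(*p) for p in [(535,122),(690,128),(655,278),(518,270)]],"rnd mouth")
sq([P2(*p) for p in [(525,92),(715,97),(668,310),(480,300)]],"rnd block")
# circle
print("rnd extents",np.mean([P2(*p) for p in [(600,26),(600,373),(432,215),(760,170)]],0))
c=np.array([P2(*p) for p in [(640,25),(560,373),(432,215),(760,170),(470,90),(730,290),(480,325)]])
A=np.c_[2*c,np.ones(len(c))];s=np.linalg.lstsq(A,(c**2).sum(1),rcond=None)[0];print("circle",s[:2],np.sqrt(s[2]+s[0]**2+s[1]**2))
go(.51,.129,.2236)
```

```text
lob mouth [0.51163649 0.13023032] [0.0216, 0.0208, 0.021, 0.0217] [0.194, 0.202, 0.239, 0.23]
lob block [0.51138081 0.13020482] [0.03, 0.0301, 0.0302, 0.0305] [0.201, 0.203, 0.213, 0.198]
lob lobes ctr [0.51160236 0.13010944] [0.0282, 0.0284, 0.0278, 0.0274] [-0.555, -0.595, -0.587, -0.581]
0.20472747357932786 0.20736228511962862
rnd mouth [ 0.55346446 -0.0549204 ] [0.0208, 0.0233, 0.0211, 0.0211] [0.146, 0.058, 0.041, 0.04]
rnd block [ 0.55328344 -0.05455136] [0.0293, 0.0283, 0.03, 0.029] [0.034, 0.069, 0.058, 0.044]
rnd extents [ 0.55373108 -0.05457638]
circle [ 0.55367912 -0.05452572] 0.024808890957007185
t 7.4 p [0.4314 0.1202 0.2238] yaw 0.0984 z [-0.001  0.    -1.   ] F [ 0.6  0.3 -2.4] M [-0.01  0.05 -0.  ] op 0.178 q6 1.48
tool delta mm [79.1 -1.   0.1]
```

arm_command(plan=[0,0,0,-0.105,10,0.8,0,0,15,1.2,0,0,15,1.2,0,0,15,1.2,0,0,15,1.2,0,0,10,0.8,0,0,0,0,0,0,0,0,10,0,0,0,15,0,0,0,15,0,0,0,10,0,0,0,0,0,0,0,0,0])

```text
time_s: 8.8
eef_pos: [0.5115, 0.1301, 0.1743]
eef_rot: [-0.0, 0.995, 0.103, -0.0]
wrist_force: [0.2, 0.3, -1.4]
opening: 0.176
```

Run:
```python
from h import *
go(.5115,.1302,.159)
s=grab("side","pics/s2.png");w=grab("wrist");save(s,"s2.npz")
f=lambda d,u,v,w,h,k:cv2.resize(d["im"][v:v+h,u:u+w,::-1],None,fx=k,fy=k,interpolation=cv2.INTER_CUBIC)
cv2.imwrite("pics/c3.png",f(s,215,140,90,90,6.5))
```

```text
t 8.8 p [0.5115 0.1301 0.1743] yaw 0.2056 z [-0.  0. -1.] F [ 0.2  0.3 -1.4] M [-0.06  0.01  0.01] op 0.176 q6 1.39
tool delta mm [ 0.1 -0.1 15.3]
```

View pics/c3.png

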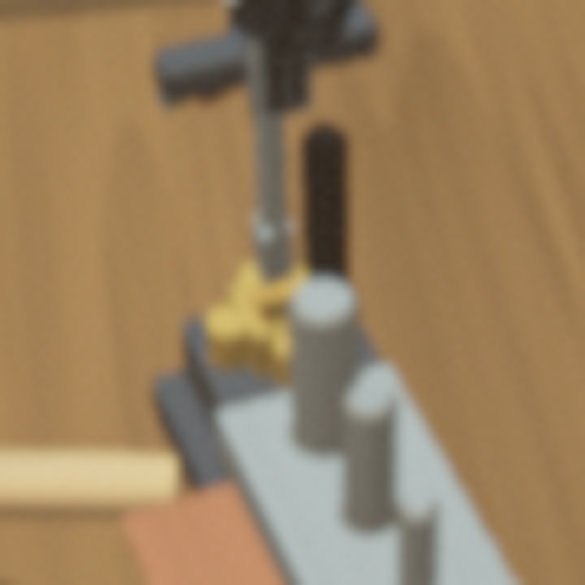

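The key hangs upright just above the lobed head, with its tip at about (272,278) in the crop. I'll lower it in gently.

arm_command(plan=[0,0,5,0,0,0,5,0,0,0,4,0,0,0,2,0,0,0,2,0,0,0,2,0,0,0,0,0])

```text
time_s: 9.6
eef_pos: [0.5116, 0.1301, 0.154]
eef_rot: [-0.0, 0.995, 0.103, -0.0]
wrist_force: [0.3, 0.5, -2.6]
opening: 0.174
```

Run:
```python
from h import *
st()
```

```text
t 9.6 p [0.5116 0.1301 0.154 ] yaw 0.2058 z [-0.  0. -1.] F [ 0.3  0.5 -2.6] M [ 0.09 -0.18 -0.01] op 0.174 q6 1.39
```

arm_command(plan=[0,0,2,0,0,0,2,0,0,0,2,0,0,0,2,0,0,0,0,0])

```text
time_s: 10.1
eef_pos: [0.5116, 0.1301, 0.1459]
eef_rot: [-0.0, 0.995, 0.103, -0.0]
wrist_force: [0.4, 0.5, -2.3]
opening: 0.175
```

Run:
```python
from h import *
st()
```

```text
t 10.1 p [0.5116 0.1301 0.1459] yaw 0.2057 z [-0.  0. -1.] F [ 0.4  0.5 -2.3] M [ 0.02 -0.19  0.05] op 0.175 q6 1.39
```

arm_command(plan=[0,0,1.5,0,0,0,0,-0.05,0,0,0,-0.08,0,0,0,-0.08,0,0,0,-0.08,0,0,0,-0.08,0,0,0,-0.08,0,0,0,-0.08,0,0,0,-0.08,0,0,0,-0.08,0,0,0,-0.08,0,0,0,-0.08,0,0,0,-0.08,0,0,0,-0.08,0,0,0,-0.08,0,0,0,-0.08,0,0,0,-0.05,0,0,0,0])

```text
time_s: 11.9
eef_pos: [0.512, 0.1307, 0.1449]
eef_rot: [-0.0, 0.756, 0.654, 0.001]
wrist_force: [1.5, 2.6, -3.0]
opening: 0.171
```

Run:
```python
from h import *
st()
```

```text
t 11.9 p [0.512  0.1307 0.1449] yaw 1.426 z [ 0.001  0.001 -1.   ] F [ 1.5  2.6 -3. ] M [ 0.76 -0.5  -0.07] op 0.171 q6 0.17
```

arm_command(plan=[0,0,0,-0.05,0,0,0,-0.05,0,0,0,-0.05,0,0,0,0])

```text
time_s: 12.3
eef_pos: [0.5119, 0.1306, 0.1449]
eef_rot: [-0.0, 0.706, 0.709, 0.001]
wrist_force: [1.6, 4.4, -3.6]
opening: 0.174
```

Run:
```python
from h import *
st()
```

```text
t 12.3 p [0.5119 0.1306 0.1449] yaw 1.5748 z [ 0.001  0.001 -1.   ] F [ 1.6  4.4 -3.6] M [ 0.92 -0.52 -0.05] op 0.174 q6 0.02
```

arm_command(plan=[0,0,0,-0.04,0,0,0,-0.04,0,0,0,0])

```text
time_s: 12.6
eef_pos: [0.5119, 0.1306, 0.1449]
eef_rot: [-0.0, 0.677, 0.736, 0.001]
wrist_force: [1.7, 4.5, -2.7]
opening: 0.175
```

Run:
```python
from h import *
st()
```

```text
t 12.6 p [0.5119 0.1306 0.1449] yaw 1.6539 z [ 0.001  0.001 -1.   ] F [ 1.7  4.5 -2.7] M [ 1.13 -0.54 -0.08] op 0.175 q6 -0.06
```

arm_command(plan=[0,0,0,-0.04,0,0,0,-0.04,0,0,0,-0.03,0,0,0,0])

```text
time_s: 13.0
eef_pos: [0.5118, 0.1306, 0.1449]
eef_rot: [-0.0, 0.636, 0.772, 0.001]
wrist_force: [0.9, 4.5, -2.7]
opening: 0.177
```

Run:
```python
from h import *
st();d=grab("wrist","pics/w4.png");save(d,"w4.npz");s=grab("top");save(s,"t4.npz")
cv2.imwrite("pics/c4.png",cv2.resize(d["im"][40:400,140:420,::-1],None,fx=1.65,fy=1.65))
```

```text
t 13.0 p [0.5118 0.1306 0.1449] yaw 1.7632 z [ 0.001  0.001 -1.   ] F [ 0.9  4.5 -2.7] M [ 1.22 -0.5  -0.36] op 0.177 q6 -0.17
```

View pics/c4.png

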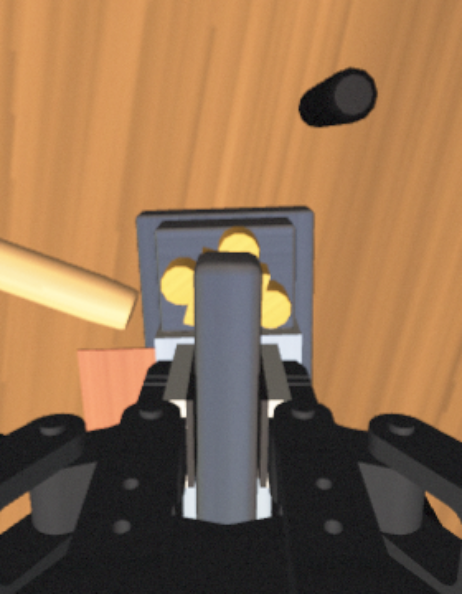

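Run:
```python
from h import *
d=load("w4.npz");P=lambda x,y:onz(d,140+x/1.65,40+y/1.65,.072)[:2]
a,b,c=P(178,284),P(276,308),P(238,249)
print(a,b,c,(a+b)/2,np.hypot(*(a-b)));l=np.array([.5115,.1302])
for q in(a,b,c): print(np.hypot(*(q-l)),np.arctan2(*(q-l)[::-1]))
```

```text
[0.49063183 0.13281654] [0.53333662 0.13031615] [0.51244808 0.15230957] [0.51198422 0.13156635] 0.0427779214021942
0.021031565889385352 3.0168591704604735
0.02183692424629288 0.005318895597625491
0.022129891423778948 1.5279416329653486
```

arm_command(plan=[0,0,0,0.07,0,0,0,0.07,0,0,0,0,0,0,-2,0,0,0,-3,0,0,0,-4,0,0,0,-5,0,0,0,-8,0,0,0,-12,0,0,0,-15,0,0,0,-15,0,0,0,-15,0,0,0,-8,0,0,0,-3,0,0,0,0,0])

```text
time_s: 14.6
eef_pos: [0.5117, 0.1299, 0.2352]
eef_rot: [0.0, 0.687, 0.726, 0.0]
wrist_force: [-0.1, 0.4, -2.0]
opening: 0.172
```

Run:
```python
from h import *
st();go(.5535,-.0546,.235);d=grab("wrist","pics/w5.png");save(d,"w5.npz");s=grab("top");save(s,"t5.npz")
```

```text
t 14.6 p [0.5117 0.1299 0.2352] yaw 1.6257 z [ 0. -0. -1.] F [-0.1  0.4 -2. ] M [-0.04  0.02  0.  ] op 0.172 q6 -0.03
t 14.6 p [0.5117 0.1299 0.2352] yaw 1.6257 z [ 0. -0. -1.] F [-0.1  0.4 -2. ] M [-0.04  0.02  0.  ] op 0.172 q6 -0.03
tool delta mm [-186.5   31.6    0.2]
```

View pics/w5.png

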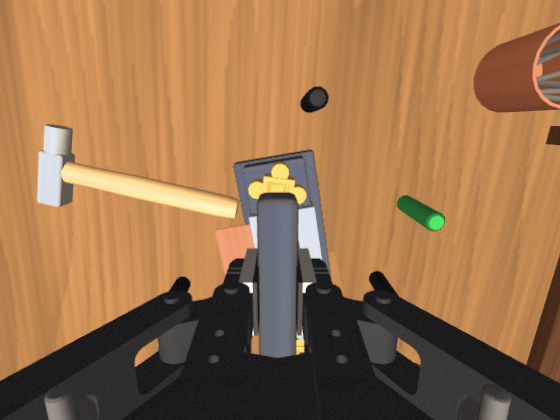

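The lobes at (257,190), (280,171) and (298,195) show the screw turned to a world yaw of about 1.5, against 0.20 before. Next I cross the punches at a tip height of about 148 mm.

arm_command(plan=[-7,1.2,0,0,-14.4,2.4,0,0,-14.4,2.4,0,0,-14.4,2.4,0,0,-14.4,2.4,0,0,-14.4,2.4,0,0,-14.4,2.4,0,0,-14.4,2.4,0,0,-14.4,2.4,0,0,-14.4,2.4,0,0,-14.4,2.4,0,0,-14.4,2.4,0,0,-14.4,2.4,0,0,-7,1.2,0,0,0,0,0,0])

```text
time_s: 16.2
eef_pos: [0.5533, -0.0558, 0.2347]
eef_rot: [0.0, 0.688, 0.726, -0.0]
wrist_force: [0.3, 0.5, -2.0]
opening: 0.174
```

arm_command(plan=[0,0,10,0,0,0,15,0,0,0,15,0,0,0,12,0,0,0,6,0,0,0,0,0])

```text
time_s: 16.8
eef_pos: [0.5522, -0.0543, 0.1752]
eef_rot: [-0.001, 0.687, 0.726, -0.001]
wrist_force: [0.1, 0.3, -2.8]
opening: 0.173
```

Run:
```python
from h import *
p,M,y=st();go(.5535,-.0546,.167);s=grab("side","pics/s6.png");save(s,"s6.npz");t=grab("top");save(t,"t6.npz")
f=lambda d,u,v,w,h,k:cv2.resize(d["im"][v:v+h,u:u+w,::-1],None,fx=k,fy=k,interpolation=cv2.INTER_CUBIC)
cv2.imwrite("pics/c6.png",np.hstack([f(s,250,180,76,100,5),f(t,235,180,80,100,5)]))
```

```text
t 16.8 p [ 0.5522 -0.0543  0.1752] yaw 1.626 z [-0.003  0.001 -1.   ] F [ 0.1  0.3 -2.8] M [ 0.02  0.09 -0.01] op 0.173 q6 -0.37
t 16.8 p [ 0.5522 -0.0543  0.1752] yaw 1.626 z [-0.003  0.001 -1.   ] F [ 0.1  0.3 -2.8] M [ 0.02  0.09 -0.01] op 0.173 q6 -0.37
tool delta mm [-0.4  1.3  8.1]
```

View pics/c6.png

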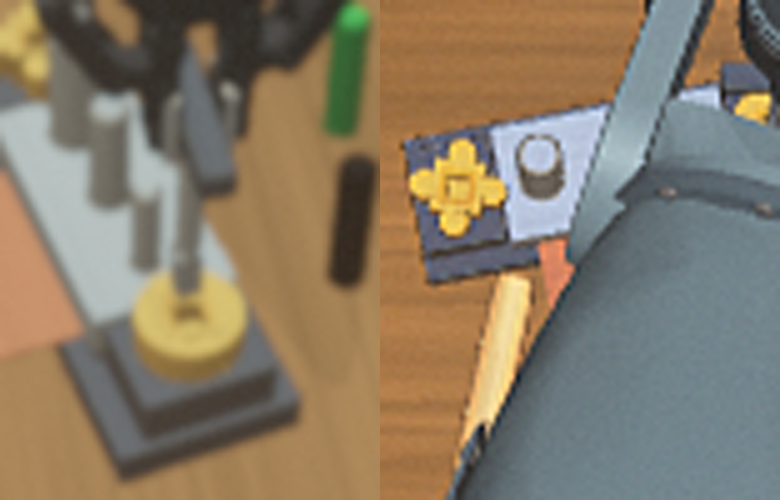

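The side view shows the key tip at about (185,291) directly above the socket at (188,315). The top view shows the turned lobed head near (459,188). I'll check both numerically.

Run:
```python
from h import *
s=load("s6.npz");t=load("t6.npz")
cr=lambda p:(round((p[0]-250+.5)*5-.5,1),round((p[1]-180+.5)*5-.5,1))
print("tip pred",[cr(proj(s,[.5522,-.0543,z])) for z in (.083,.088,.093)],"socket pred",cr(proj(s,[.5535,-.0546,.072])), "1mm x",cr(proj(s,[.5545,-.0546,.072])),"1mm y",cr(proj(s,[.5535,-.0536,.072])))
print("socket meas",onz(s,250+188.5/5-.5,180+315.5/5-.5,.072))
P=lambda x,y:onz(t,235+(x-380+.5)/5-.5,180+(y+.5)/5-.5,.072)[:2]
a,b,c,e=map(lambda q:P(*q),[(462,150),(456,226),(423,185),(494,190)])
print((a+b+c+e)/4,np.arctan2(*(a-b)[::-1]),np.arctan2(*(c-e)[::-1]))
go(.5535,-.0546,.167)
```

```text
tip pred [(np.float64(187.4), np.float64(290.2)), (np.float64(187.6), np.float64(282.8)), (np.float64(187.9), np.float64(275.3))] socket pred (np.float64(189.8), np.float64(306.5)) 1mm x (np.float64(192.1), np.float64(306.2)) 1mm y (np.float64(189.4), np.float64(304.8))
socket meas [ 0.55184968 -0.05917938  0.072     ]
[0.51088421 0.13039633] -0.03273976102242976 1.5309240687443593
t 16.9 p [ 0.5533 -0.0547  0.177 ] yaw 1.6259 z [ 0. -0. -1.] F [-0.   0.1 -2.6] M [-0.01 -0.02 -0.01] op 0.173 q6 -0.37
tool delta mm [ 0.1  0.2 10. ]
```

arm_command(plan=[0,0,3,0,0,0,3,0,0,0,3,0,0,0,0,0,0,0,0,0,0,0,0,0,0,0,0,0,0,0,0,0])

```text
time_s: 17.7
eef_pos: [0.5531, -0.0547, 0.1679]
eef_rot: [0.0, 0.687, 0.726, 0.0]
wrist_force: [-0.4, -0.8, -1.4]
opening: 0.179
```

Run:
```python
from h import *
go(.5535,-.0546,.167);s=grab("side");w=grab("wrist")
f=lambda d,u,v,w,h,k:cv2.resize(d["im"][v:v+h,u:u+w,::-1],None,fx=k,fy=k,interpolation=cv2.INTER_CUBIC)
cv2.imwrite("pics/c7.png",np.hstack([f(s,262,200,50,60,8),cv2.copyMakeBorder(w["im"][140:380,170:390,::-1],0,240,0,0,0)]))
```

```text
t 17.7 p [ 0.5531 -0.0547  0.1679] yaw 1.6258 z [ 0. -0. -1.] F [-0.4 -0.8 -1.4] M [-0.03  0.02 -0.05] op 0.179 q6 -0.37
tool delta mm [0.1 0.4 0.9]
```

View pics/c7.png

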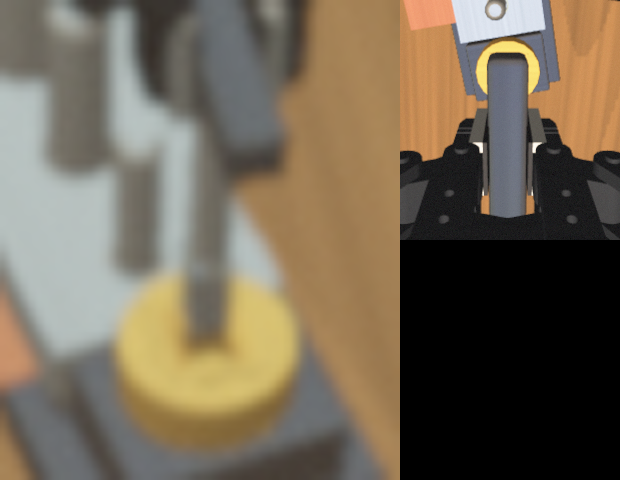

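The key tip at (208,343) is centred over the round head, whose top face runs from column 117 to 300. The bar is aligned in the gripper and there is no contact force, so I'm handing in.

Run:
```python
from h import *
st();print(ctrl.hand_in());st()
```

```text
t 17.8 p [ 0.5531 -0.0547  0.1679] yaw 1.6258 z [ 0. -0. -1.] F [-0.1  1.5 -1.9] M [0.02 0.   0.  ] op 0.178 q6 -0.37
the job is handed in; nothing more can be done
None
the job is handed in; nothing more can be done
```

I finished the sequence and handed it in at 17.8 s; `hand_in` gives no verdict. I lifted the key and inserted it about 14 mm into the four-lobed screw. I then turned that screw anticlockwise until the wrist torque rose from about 0.08 to 0.36 N m, and carried the key over the punches with its tip at about 148 mm. The key is now held over the round screw's socket.

**Final checks**
- **Lobed screw:** the lobe angle in the pictures went from about 0.20 to 1.50–1.54 rad. That is a turn of about 1.3 rad on top of its unknown starting angle, so it is past 1.15.
- **Key position:** by the arm's pose, the tip is about 9 mm above the round socket (about 81 mm above the bench) and within 0.5 mm of its measured centre. Its square is within about 0.03 rad of the socket's sides. It hangs vertically, with no sign of contact at the wrist.
- **Punches and the other objects:** the ones I could see in the later pictures looked undisturbed. The wrist force showed no knock at the points where I read it.

**Disagreements**
- **Side camera:** it put the round socket about 5 mm nearer in y than the top and wrist cameras did. Those two agreed to about 1 mm, so I used them. In the side pictures the tip still sits centred over the round head.
- **Top view:** my first rough reading of the lobe angle was about 0.1 rad. The close-up gave 0.20 rad, and I used that.

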